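# Snap the thick inspection light into its spring clips

## Task

Two round inspection lights lie in the wooden rest on the bench. Take the thicker one, hold it level over the steel clip holder and, without letting go, press it straight down between the spring fingers until both pairs snap around it and it sits fully home, roughly centred along the holder (either end may point either way); then let go. Leave the thinner light lying in the rest.

Things in the scene. Friction and masses are not known exactly. Their poses are not given: they have to be found in the camera images.
- big_light_mid (a point): The thicker light: an aluminium cylinder 22 mm in diameter, 160 mm long, black bands at its ends, about 130 g, lying level in V notches of the wooden rest, axis 46 mm above the bench. Point: its centre; x along its length. The middle 80 mm are free for a grip from above; the rest's floor below is 8 mm above the bench.
- small_light_mid (a point): The thinner light, a bystander: same look and length (160 mm) but 13 mm in diameter, lying parallel to the thicker one in the other notches of the rest, 90 mm to its side (either side), axis 39 mm above the bench. Point: its centre; x along its length.
- holder: The clip holder, fixed: a dark steel plate 140 (x) x 60 x 6 mm with two pairs of upright steel spring fingers at x = -45 and +45 mm, each 15 mm wide along x. Between the tips (76 mm above the bench) the mouth is about 35 mm wide; it narrows to a throat of 13 mm at 54 mm height and widens again below. Origin: centre of the plate's underside; x along the clipped light, z up.
- seat (a point): Where the centre of the fully seated light belongs: over the middle of the holder's plate, between the two pairs, 45 mm above the bench; x along the seated light, z up. The light then rests on a small black saddle in each clip. Snapping it in takes about 10 to 20 N in all. Between the pairs 74 mm are free for a gripper holding the light's middle, with only the 6 mm plate below.
Things that resemble listed ones, but are neither listed nor needed, are in the scene too. Leave any red or yellow look-alike of the part that bears big_light_mid alone.

How it is judged:
By the outcome, as a careful person would: the job done as asked, in the order asked, and still so for the second after the job is handed in, with the robot touching nothing.
It also fails if it takes over 43 s, if anything falls off the work surface, if the arm or the gripper's body presses on something with over 40 N, if the wrist force passes 120 N, or if a joint passes its speed limit or range.

## Robot

A 6-joint arm with a two-finger parallel gripper is mounted at the origin on the work surface. World frame = base frame: x ahead of the robot, y to its left, z up, the work surface at z = 0. Lengths are in m, angles in rad, forces in N, time in s.
With the tool pointing down it reaches from about 0.225 to 0.725 m from the base axis. Payload 3.1 kg.
Tool frame: the origin (TCP) lies midway between the tips of the shut fingers; the grasp point (between the pads) lies 19 mm behind it (bot.grip_depth is the distance from the TCP to the grasp point, in m); z points along the fingers, x is the direction in which the jaws open and shut, and the axes are right-handed (so a half turn about z gives the same grasp; the last joint's range is limited). The gripper opens to 85 mm and grips with 20 to 120 N. Pads are 22 mm wide; open, the fingers measure 114 mm over their backs; the gripper's body (76 mm by 85 mm) begins 54 mm behind the grasp point. The pads swing forward as they close: fully open they stand 13 mm farther back than shut.
Start: joints at [0.995, 0.048, 0.099, 1.622, 0, 1.443], TCP at [0.227, 0.473, 0.231] pointing down, gripper open.
Joint ranges: [-2.91, 2.91], [-0.99, 1.94], [-1.21, 1.42], [-2.12, 2.29], [-1.49, 1.47], [-3.14, 3.14]. Speed limits (rad/s): [2.79, 2.79, 3.14, 3.14, 3.14, 3.14].

## Interface

Orientations are given as a 3x3 rotation matrix whose columns are the frame's x, y, z axes.
In Python, from rig import bot gives the robot as it stands.
- The arm moves only by the shell command python3 -m jog 'ROWS' [OPENING] [FORCE]. ROWS is JSON, a list of rows, each a list of 4 numbers: the shift along the tool's x, y, z in mm, then the turn about the tool's z in rad. In form: [[tx, ty, tz, twist], ...]. A call has 1 to 20 rows; each row shifts and turns the commanded pose from where the row before left it, along the tool's axes as they then stand; what a row does not reach is not made up. A row lasts 1/10 s, in which the tool goes at most 50 mm and 8.59 degrees, less where a joint would pass 70% of its speed; a pose out of reach is approached as far as the arm can. A call with a gripper value outside its range is refused whole. OPENING is the finger opening in mm, from 0 to 85.4, set as the call begins (- or left out, the last holds). The fingers move at their own pace and stop on an object; FORCE is the grip in N (left out, the last holds). Time passes only in rows, so rows that do not move let the fingers close. It gives the time, the measured TCP pose, the force and the opening at its end, in the units of the state.
- bot.sense(): the state, without advancing time (a new reading comes with each control period).
- bot.snapshot(name): name is "side" or "top" or "wrist"; returns a dict with "frame" (400x640x3 uint8, blue, green, red), "fx", "fy", "cx", "cy" (pixels), "D" ([k1, k2, p1, p2, k3] as OpenCV has them; the pictures are not rectified), "R" (3x3) and "t" (3): a world point X has camera coordinates R X + t; the wrist camera has in their place "tool_from_camera" (4x4, takes a point from camera to tool coordinates, whose origin is the TCP and whose axes are the tool frame's). Camera axes: x right, y down, z forward; pixel columns grow to the right and rows downward; lengths in m; the calibration is good to about 2 mm. A picture is of the moment at which its call begins: read the wrist's pose just before it. There is no depth.
- bot.hand_in(): hands the job in, once; it reports no verdict.
The state is a dict: "time_s": time; "joints": joint angles; "joint_velocities": joint speeds; "joint_torque": joint torques, N m; "eef_pos": TCP position; "tcp_rot": TCP orientation; "ft_force": force on the tool from outside, world axes, zero at the start; "wrist_torque": the same for the moment, N m; "finger_gap": finger opening in m.
Only numpy, scipy, OpenCV 4.12 (cv2) and the standard library are available. Lean on these libraries where they do the work, as an engineer would, in place of code of your own. Each camera call takes 0.05 s, during which the arm holds its last target. There are 200 camera calls.

## Working session

There is one attempt and no reset: what is moved stays moved. The work goes in short steps, Python scripts to look and compute and a shell command to move; the robot and the scene stay as the last step left them, time stands still between calls to the robot, and variables do not carry over. Pictures are saved under pics/ and viewed, about 8 in all and at most 12, crops included, and the job is handed in when it is done.

```bash
mkdir -p pics; cat > h.py <<'E'
import cv2, numpy as np
from rig import bot
def snap(n):
    s=bot.sense(); d=bot.snapshot(n)
    K=np.array([[d['fx'],0,d['cx']],[0,d['fy'],d['cy']],[0,0,1.]]); D=np.array(d['D'],float)
    if 'R' in d: R=np.array(d['R']);t=np.array(d['t']).ravel()
    else:
        T=np.eye(4);T[:3,:3]=s['tcp_rot'];T[:3,3]=s['eef_pos'];M=T@np.array(d['tool_from_camera']);R=M[:3,:3].T;t=-R@M[:3,3]
    return d['frame'],K,D,R,t
def ray(px,c,z):
    f,K,D,R,t=c
    u=cv2.undistortPoints(np.array(px,float).reshape(-1,1,2),K,D).reshape(-1,2)
    d=np.c_[u,np.ones(len(u))]@R; o=-R.T@t
    return o+d*((z-o[2])/d[:,2])[:,None]
E
python3 - <<'E'
from h import *
s=bot.sense();print(s['eef_pos'],np.round(s['tcp_rot'],3),s['time_s'],s['ft_force'])
for n in('top','side'):
    c=snap(n);cv2.imwrite(f'pics/{n}1.png',c[0]);print(n,-c[3].T@c[4],c[1][0,0])
E
```

```text
[0.22700229 0.47271983 0.23014002] [[ 0.433  0.901 -0.001]
 [ 0.901 -0.433 -0.002]
 [-0.002 -0.    -1.   ]] 0.0 [ 0.44373001  0.60564684 -0.22404726]
top [0.47230496 0.0023066  0.80957527] 361.0173935520933
side [-0.00546252 -0.5324003   0.58186793] 414.1347873736436
```

View pics/top1.png

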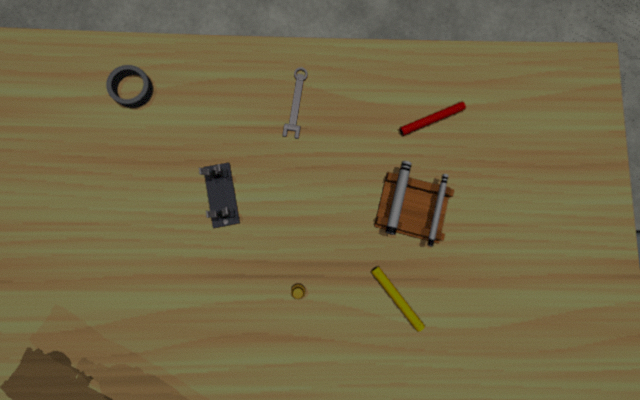

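View pics/side1.png

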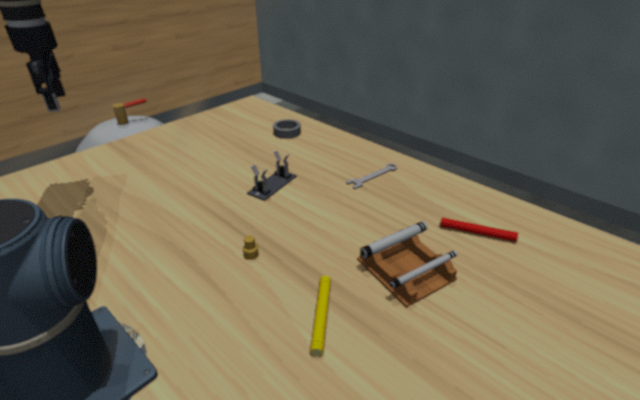

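The top view shows the thick light from about (406,163) to (391,233) and the thin one from (445,177) to (432,243). The holder plate's corners are at about (203,166), (230,163), (240,223) and (213,228). The red and yellow bars are look-alikes.

```bash
python3 - <<'E'
from h import *
c=snap('top')
P=ray([[406,163],[391,233]],c,.046);Q=ray([[445,177],[432,243]],c,.039);H=ray([[203,166],[230,163],[240,223],[213,228]],c,.006)
print(P,P.mean(0),np.linalg.norm(P[0]-P[1]),Q.mean(0));print(H,H.mean(0))
a=P[0]-P[1];h=H[0]+H[1]-H[2]-H[3]
print('ang light',np.degrees(np.arctan2(a[1],a[0])),'holder',np.degrees(np.arctan2(h[1],h[0])))
s=bot.sense();R=np.array(s['tcp_rot'])
print('tool x ang',np.degrees(np.arctan2(R[1,0],R[0,0])),'holder in tool mm',1e3*R.T@(H.mean(0)-s['eef_pos']),'light',1e3*R.T@(P.mean(0)-s['eef_pos']))
T=np.array(bot.snapshot('wrist')['tool_from_camera']);print(np.round(T,3), bot.snapshot('wrist')['fx'])
E
```

```text
[[ 0.63758945 -0.21518572  0.046     ]
 [ 0.4861245  -0.17911963  0.046     ]] [ 0.56185698 -0.19715268  0.046     ] 0.15569969106493906 [ 0.53704863 -0.28541018  0.039     ]
[[0.63439467 0.23152562 0.006     ]
 [0.64192781 0.17223465 0.006     ]
 [0.50770635 0.14619294 0.006     ]
 [0.49659273 0.20436816 0.006     ]] [0.57015539 0.18858034 0.006     ]
ang light -13.393573943227729 holder 11.065576081573099
tool x ang 64.34379457034257 holder in tool mm [-107.29587526  432.39911239  224.45949407] light [-458.6630192   591.92039842  185.05243658]
[[ 1.    -0.001 -0.001 -0.   ]
 [ 0.001  0.951  0.308 -0.079]
 [ 0.001 -0.308  0.951 -0.142]
 [ 0.     0.     0.     1.   ]] 346.6774765149126
```

```bash
python3 -m jog '[[-5,18,0,0],[-10,35,0,0],[-10,35,0,0],[-10,35,0,0],[-10,35,0,0],[-10,35,0,0],[-10,35,0,0],[-10,35,0,0],[-10,35,0,0],[-10,35,0,0],[-7,32,0,0],[-3,15,0,0],[0,0,0,0],[0,0,0,0]]' 85
python3 - <<'E'
from h import *
c=snap('wrist');cv2.imwrite('pics/w1.png',c[0])
E
```

```text
time_s: 1.65
eef_pos: [0.5237, 0.2145, 0.2311]
tcp_rot: [[0.433, 0.901, -0.001], [0.901, -0.433, 0.001], [-0.0, -0.001, -1.0]]
ft_force: [-0.2, 0.5, -0.2]
finger_gap: 0.0846
```

View pics/w1.png

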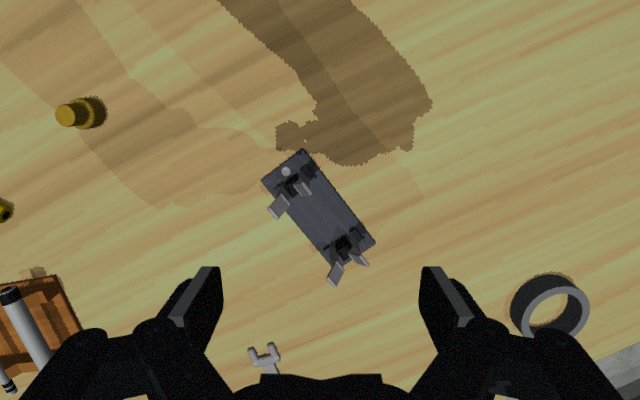

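The wrist view shows the plate with corners at (261,182), (303,149) and (376,241). The fourth is hidden behind the finger near (333,280). I'll enlarge it.

```bash
python3 - <<'E'
from h import *
f=cv2.imread('pics/w1.png')
cv2.imwrite('pics/w1c.png',cv2.convertScaleAbs(cv2.resize(f[140:295,250:390],None,fx=5,fy=5*600/775,interpolation=cv2.INTER_CUBIC)[:600],alpha=1.6))
E
```

```text
(no output)
```

View pics/w1c.png

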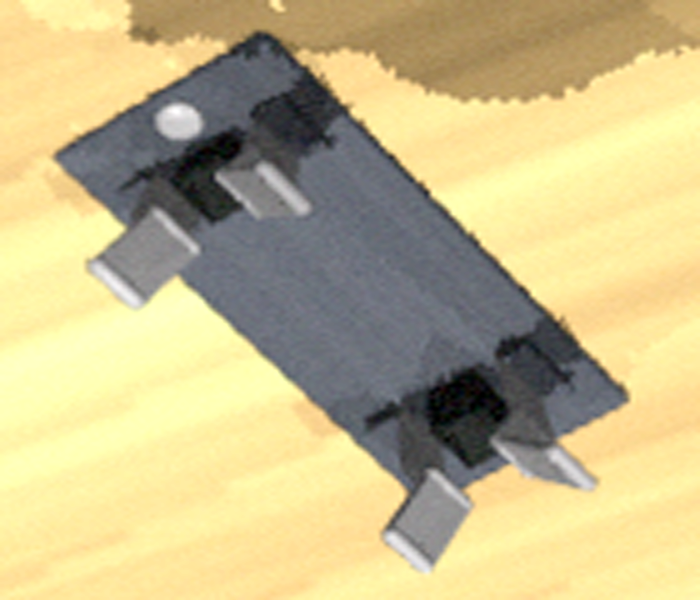

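```bash
cat >> h.py <<'E'
def tool(p):
    s=bot.sense();return 1e3*np.array(s['tcp_rot']).T@(np.array(p)-s['eef_pos'])
E
python3 - <<'E'
from h import *
c=snap('wrist')
u=lambda L:[[250+x/5,140+y/3.871] for x,y in L]
H=ray(u([(57,157),(262,33),(627,398)]),c,.006);print(H,'centre',(H[0]+H[2])/2)
e=H[1]-H[2];w=H[0]-H[1];print(np.linalg.norm(e),np.linalg.norm(w),np.degrees(np.arctan2(e[1],e[0])),np.degrees(np.arctan2(w[1],w[0])))
F=ray(u([(113,285),(285,190),(408,555),(573,468)]),c,.076);print(F,'c',F.mean(0),np.linalg.norm(F[0]-F[1]))
a=F[:2].mean(0)-F[2:].mean(0);print(np.degrees(np.arctan2(a[1],a[0])),np.linalg.norm(a))
print('light',tool([.5619,-.1972,.046]))
E
```

```text
[[0.50716651 0.15002375 0.006     ]
 [0.49527422 0.20612006 0.006     ]
 [0.62966555 0.23351617 0.006     ]] centre [0.56841603 0.19176996 0.006     ]
0.13715530662042788 0.05734302800593771 -168.47794160883728 -78.03064171323048
[[0.52835728 0.1631547  0.076     ]
 [0.52115282 0.20174841 0.076     ]
 [0.61726892 0.18095624 0.076     ]
 [0.60875076 0.2197707  0.076     ]] c [0.56888244 0.19140751 0.076     ] 0.03926038946415989
-168.527260947725 0.09005411753872478
light [-355.35268747  212.75995344  185.28709983]
```

```bash
python3 -m jog '[[-15,8,0,0],[-35,17,0,0],[-35,17,0,0],[-35,17,0,0],[-35,17,0,0],[-35,17,0,0],[-35,17,0,0],[-35,17,0,0],[-35,17,0,0],[-35,17,0,0],[-17,9,0,0],[-8,0,0,0],[0,0,0,-0.1],[0,0,0,-0.114],[0,0,0,0],[0,0,0,0]]' 85
python3 - <<'E'
from h import *
c=snap('wrist');cv2.imwrite('pics/w2.png',c[0])
E
```

```text
time_s: 3.35
eef_pos: [0.5236, -0.1787, 0.2316]
tcp_rot: [[0.233, 0.973, 0.0], [0.973, -0.233, 0.0], [0.0, 0.0, -1.0]]
ft_force: [0.3, 0.3, 0.8]
finger_gap: 0.0852
```

View pics/w2.png

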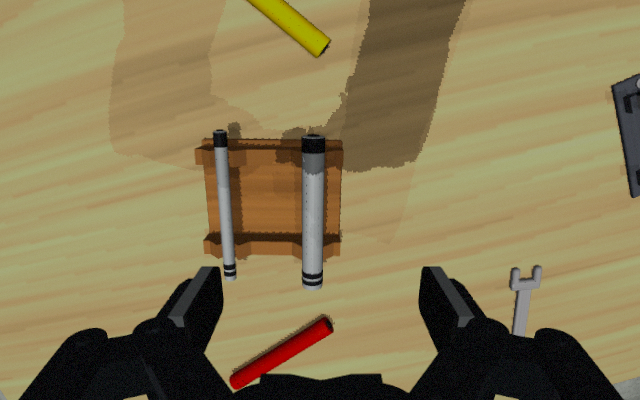

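The thick light runs from about (313.5,135) to (312.5,289), and the thin light lies to its left.

```bash
python3 - <<'E'
from h import *
c=snap('wrist');f=c[0]
g=cv2.cvtColor(f,cv2.COLOR_BGR2HSV)
m=((g[...,1]<50)&(g[...,2]>60)).astype(np.uint8);m[:150]=0;m[275:]=0;m[:,:290]=0;m[:,340:]=0
m=cv2.morphologyEx(m,cv2.MORPH_OPEN,np.ones((3,3)))
r=[]
for y in range(160,260,5):
    x=np.where(m[y])[0]
    if len(x): r.append([(x[0]+x[-1])/2,y,len(x)])
r=np.array(r);print(r[::4])
P=ray(r[:,:2],c,.046);v=cv2.fitLine(P[:,:2].astype(np.float32),cv2.DIST_HUBER,0,.01,.01).ravel();print(v,np.degrees(np.arctan2(v[1],v[0])))
E=ray([[313.5,136],[312.5,288]],c,.046);print(E,E.mean(0),np.linalg.norm(E[0]-E[1]))
print('in tool',tool(E.mean(0)),[tool(p)[:2] for p in P[::6]])
E
```

```text
[[313.  160.   21. ]
 [312.5 180.   22. ]
 [312.5 200.   22. ]
 [312.  220.   21. ]
 [312.  240.   21. ]]
[ 0.96853894 -0.24886206  0.5526977  -0.19494273] -14.410186
[[ 0.48352179 -0.1766481   0.046     ]
 [ 0.64133455 -0.21671665  0.046     ]] [ 0.56242817 -0.19668237  0.046     ] 0.16282000846093764
in tool [ -8.35207377  41.67782474 185.47863533] [array([ -7.82582066, -16.93493958]), array([-8.548509  , 12.85507844]), array([-9.3201755, 44.2967632]), array([-9.62756462, 77.64157369])]
```

```bash
python3 -m jog '[[-3,10,0,0.015],[-3,16,0,0],[-3,15,0,0],[0,0,15,0],[0,0,25,0],[0,0,25,0],[0,0,25,0],[0,0,25,0],[0,0,25,0],[0,0,20,0],[0,0,15,0],[0,0,12,0],[0,0,10,0],[0,0,7,0],[0,0,0,0],[0,0,0,0]]' 60
python3 -m jog '[[0,0,0,0],[0,0,0,0],[0,0,0,0],[0,0,0,0],[0,0,0,0],[0,0,0,0],[0,0,0,0],[0,0,0,0]]' 0 60
```

```text
time_s: 5.05
eef_pos: [0.5619, -0.1985, 0.0279]
tcp_rot: [[0.246, 0.969, 0.001], [0.969, -0.246, -0.0], [-0.0, 0.001, -1.0]]
ft_force: [1.2, -0.1, 0.7]
finger_gap: 0.0599
time_s: 5.85
eef_pos: [0.5626, -0.1966, 0.0285]
tcp_rot: [[0.245, 0.969, 0.003], [0.969, -0.245, 0.003], [0.004, 0.002, -1.0]]
ft_force: [0.4, 6.1, 3.3]
finger_gap: 0.0205
```

```bash
python3 -m jog '[[0,0,-5,0],[0,0,-10,0],[0,0,-20,0],[0,0,-20,0],[0,0,-20,0],[0,0,-20,0],[0,0,-20,0],[0,0,-20,0],[0,0,-10,0],[0,0,0,0],[0,0,0,0],[0,0,0,0]]' 0 100
python3 - <<'E'
from h import *
c=snap('wrist');cv2.imwrite('pics/w3.png',c[0])
print(tool([.5687,.1916,.15]))
E
```

```text
time_s: 7.05
eef_pos: [0.5607, -0.198, 0.1706]
tcp_rot: [[0.246, 0.969, -0.003], [0.969, -0.246, 0.001], [0.0, -0.003, -1.0]]
ft_force: [0.3, 0.4, -1.5]
finger_gap: 0.0196
[379.48373434 -88.08653932  20.97939002]
```

View pics/w3.png

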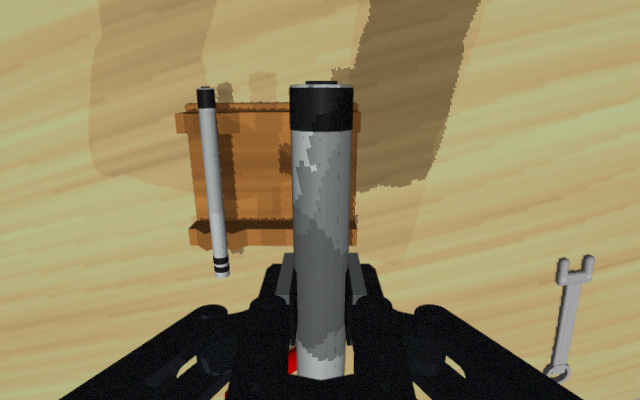

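The thick light is held, with its near end at columns 290–353, rows 82–130. The thin light is still in the rest. Next I check the held light's level and offset against the nominal geometry.

```bash
python3 - <<'E'
from h import *
d=bot.snapshot('wrist');T=np.linalg.inv(np.array(d['tool_from_camera']))
K=np.array([[d['fx'],0,d['cx']],[0,d['fy'],d['cy']],[0,0,1.]])
P=[[x,y,z] for y in(-.08,-.06,0,.03) for x,z in((-.011,-.019),(.011,-.019),(0,-.03),(0,-.008))]
P=np.array(P)@T[:3,:3].T+T[:3,3]
print(np.round(cv2.projectPoints(P,np.zeros(3),np.zeros(3),K,np.array(d['D']))[0].reshape(4,4,2)).tolist())
f=cv2.cvtColor(cv2.imread('pics/w3.png'),cv2.COLOR_BGR2HSV)
for y in(90,110,140,160,180,200,220,240):
    x=np.where(f[y,285:375,1]<60)[0]+285;print(y,x.min(),x.max())
cv2.imwrite('pics/side2.png',cv2.resize(bot.snapshot('side')['frame'][100:350,250:550],None,fx=2.4,fy=2.4))
E
```

```text
[[[290.0, 90.0], [354.0, 90.0], [322.0, 90.0], [322.0, 90.0]], [[291.0, 149.0], [353.0, 149.0], [322.0, 154.0], [322.0, 144.0]], [[295.0, 295.0], [349.0, 295.0], [322.0, 311.0], [322.0, 281.0]], [[297.0, 353.0], [347.0, 353.0], [322.0, 372.0], [322.0, 337.0]]]
90 296 349
110 290 350
140 291 351
160 291 350
180 292 350
200 293 349
220 293 348
240 294 348
```

View pics/side2.png

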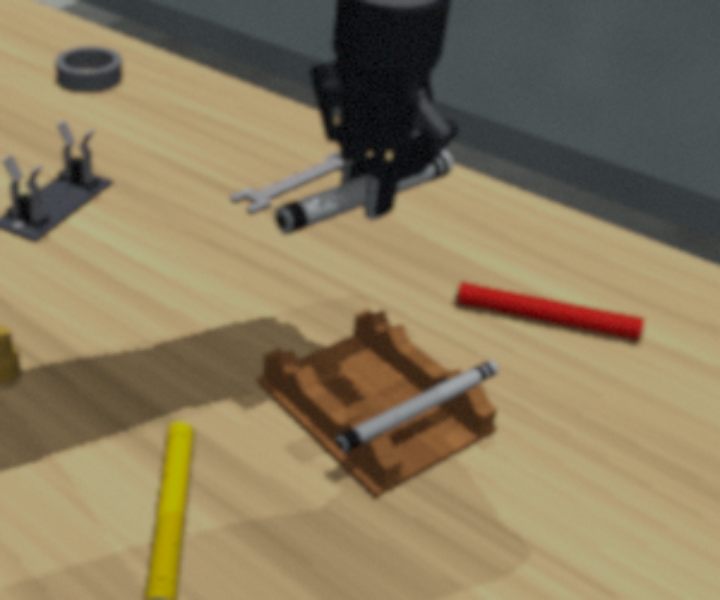

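The light sits level and nominal in the grip, about 2 mm off along its length. The thin light is still in the rest.

```bash
python3 -m jog '[[10,-2,0,0],[20,-5,0,0],[33,-8,0,0],[33,-8,0,0],[33,-8,0,0],[33,-8,0,0],[33,-8,0,0],[33,-8,0,0],[33,-8,0,0],[33,-8,0,0],[33,-8,0,0],[33,-7,0,0],[20,-2,0,0],[9,0,0,-0.1],[0,0,0,-0.115],[0,0,0,-0.115],[0,0,0,-0.115],[0,0,0,0],[0,0,0,0],[0,0,0,0]]' 0 100
python3 - <<'E'
from h import *
s=bot.sense();R=np.array(s['tcp_rot']);print(np.degrees(np.arctan2(R[1,0],R[0,0])),tool([.5687,.1916,.1]),s['ft_force'])
c=snap('wrist');cv2.imwrite('pics/w4.png',c[0])
E
```

```text
time_s: 9.2
eef_pos: [0.5718, 0.2007, 0.1722]
tcp_rot: [[-0.194, 0.981, -0.0], [0.981, 0.194, 0.0], [0.0, -0.0, -1.0]]
ft_force: [0.6, -0.3, -2.1]
finger_gap: 0.0195
101.15921370954408 [-8.30401471 -4.78661693 72.23361444] [ 0.59309705 -0.30409518 -2.06174483]
```

View pics/w4.png

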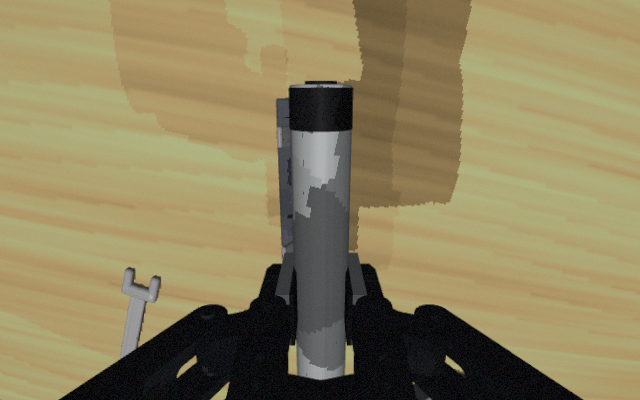

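The plate shows left of the light, which agrees with the computed −8 mm x correction. I'll apply it, then descend to just above the tips.

```bash
python3 -m jog '[[-3,-1,0,-0.006],[-5,-2,0,0],[0,0,10,0],[0,0,20,0],[0,0,20,0],[0,0,20,0],[0,0,15,0],[0,0,10,0],[0,0,0,0],[0,0,0,0],[0,0,0,0]]' 0 100
python3 - <<'E'
from h import *
s=bot.sense();R=np.array(s['tcp_rot']);print(np.degrees(np.arctan2(R[1,0],R[0,0])),tool([.5687,.1916,.026]),s['ft_force'])
c=snap('wrist');f=c[0]
g=bot.snapshot('side')['frame'][130:230,210:340]
cv2.imwrite('pics/w5.png',np.vstack([f[60:300,160:480],cv2.resize(g,(320,246))]))
E
```

```text
time_s: 10.35
eef_pos: [0.5717, 0.1923, 0.0787]
tcp_rot: [[-0.201, 0.98, 0.002], [0.98, 0.201, 0.001], [0.0, 0.003, -1.0]]
ft_force: [0.9, 0.5, -0.3]
finger_gap: 0.019
101.58384615223163 [-5.05004156e-02 -3.17575560e+00  5.27392760e+01] [ 0.92963959  0.51485113 -0.27558298]
```

View pics/w5.png

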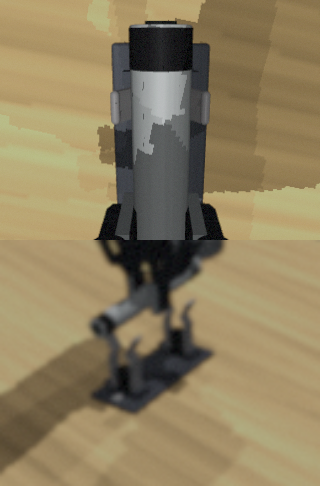

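Well centred: finger tips at columns 111–119 and 203–210, light at 132–192. Now I press it in.

```bash
python3 -m jog '[[0,0,6,0],[0,0,7,0],[0,0,7,0],[0,0,5,0],[0,0,5,0],[0,0,4,0],[0,0,4,0],[0,0,0,0]]' 0 110;  python3 -m jog '[[0,0,3,0],[0,0,3,0],[0,0,3,0],[0,0,3,0],[0,0,3,0],[0,0,0,0],[0,0,0,0]]' 0 110
```

```text
time_s: 11.25
eef_pos: [0.573, 0.1923, 0.0418]
tcp_rot: [[-0.201, 0.98, 0.006], [0.98, 0.201, 0.001], [-0.0, 0.006, -1.0]]
ft_force: [0.8, -0.2, 4.4]
finger_gap: 0.0187
time_s: 11.95
eef_pos: [0.571, 0.1919, 0.0279]
tcp_rot: [[-0.201, 0.98, 0.002], [0.98, 0.201, -0.0], [-0.001, 0.002, -1.0]]
ft_force: [-5.9, -1.3, 15.9]
finger_gap: 0.0188
```

```bash
python3 -m jog '[[0,0,1,0],[0,0,1,0],[0,0,0,0],[0,0,0,0]]' 0 110;  python3 -m jog '[[0,0,1,0],[0,0,1,0],[0,0,0,0],[0,0,0,0]]' 0 110
python3 - <<'E'
from h import *
f=snap('wrist')[0]
g=bot.snapshot('side')['frame'][130:230,210:340]
cv2.imwrite('pics/w6.png',np.vstack([f[60:300,160:480],cv2.resize(g,(320,246))]))
E
```

```text
time_s: 12.35
eef_pos: [0.5711, 0.1919, 0.0278]
tcp_rot: [[-0.201, 0.98, 0.002], [0.98, 0.201, -0.0], [-0.001, 0.002, -1.0]]
ft_force: [-8.5, -3.5, 22.3]
finger_gap: 0.0189
time_s: 12.75
eef_pos: [0.5712, 0.192, 0.0278]
tcp_rot: [[-0.201, 0.98, 0.003], [0.98, 0.201, -0.0], [-0.001, 0.003, -1.0]]
ft_force: [-12.9, -3.6, 29.5]
finger_gap: 0.0192
```

View pics/w6.png

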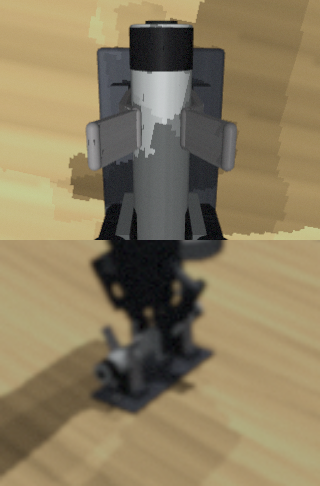

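Pushing further only raises the force (30 N) with no motion at z 27.8 mm, so the light is on the saddles. I'll relax the push, open and retreat.

```bash
python3 -m jog '[[0,0,-1,0],[0,0,-2,0],[0,0,0,0]]' 0 60; python3 -m jog '[[0,0,0,0],[0,0,0,0],[0,0,0,0],[0,0,0,0],[0,0,0,0],[0,0,0,0]]' 60; python3 -m jog '[[0,0,-3,0],[0,0,-10,0],[0,0,-15,0],[0,0,-20,0],[0,0,-25,0],[0,0,-25,0],[0,0,-25,0],[0,0,-20,0],[0,0,-10,0],[0,-40,0,0],[0,-40,0,0],[0,0,0,0],[0,0,0,0]]'
python3 - <<'E'
from h import *
f=snap('wrist')[0]
g=bot.snapshot('side')['frame'][130:230,210:340]
t=bot.snapshot('top')['frame'][120:270,170:490]
cv2.imwrite('pics/w7.png',np.hstack([np.vstack([f[60:340,160:480],cv2.resize(g,(320,246))]),np.vstack([t,np.zeros((376,320,3),np.uint8)])]));cv2.imwrite('pics/w7full.png',f)
E
```

```text
time_s: 13.15
eef_pos: [0.5711, 0.192, 0.0279]
tcp_rot: [[-0.201, 0.98, 0.002], [0.98, 0.201, -0.0], [-0.001, 0.002, -1.0]]
ft_force: [-7.3, -1.8, 17.5]
finger_gap: 0.0191
time_s: 13.75
eef_pos: [0.5704, 0.1919, 0.0228]
tcp_rot: [[-0.201, 0.98, -0.001], [0.98, 0.201, -0.0], [0.0, -0.001, -1.0]]
ft_force: [-0.2, -0.0, -1.0]
finger_gap: 0.0598
time_s: 15.05
eef_pos: [0.4916, 0.1758, 0.1764]
tcp_rot: [[-0.201, 0.98, 0.0], [0.98, 0.201, 0.0], [-0.0, 0.0, -1.0]]
ft_force: [-0.0, -0.2, 0.2]
finger_gap: 0.0599
```

View pics/w7.png

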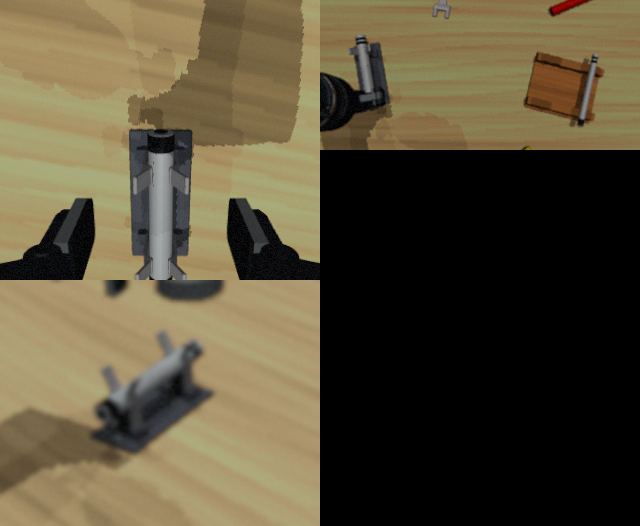

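The light is in both clips and the thin light is still in the rest. One last check: overlay the predicted silhouette of a fully seated light on the wrist and side views.

```bash
python3 -m jog '[[0,-30,0,0],[0,-20,0,0],[0,0,0,0],[0,0,0,0]]'; python3 - <<'E'
from h import *
a=np.radians(11.5);x=np.array([np.cos(a),np.sin(a),0]);y=np.array([-x[1],x[0],0])
out=[]
for n,(r0,r1,c0,c1),k in(('wrist',(120,400,220,420),2),('side',(130,230,220,320),4)):
    c=snap(n);f,K,D,R,t=c
    o=-R.T@t;S=np.array([.5687,.1916,.045]);v=S-o;s=np.cross(v,x);s/=np.linalg.norm(s)
    g=cv2.resize(f[r0:r1,c0:c1],None,fx=k,fy=k,interpolation=cv2.INTER_CUBIC)
    P=[S+e*.08*x+q*.011*s for q in(1,-1) for e in(1,-1)]
    p=cv2.projectPoints(np.array(P),cv2.Rodrigues(R)[0],t,K,D)[0].reshape(-1,2)
    p=((p+.5-[c0,r0])*k).astype(int)
    for i,j in((0,1),(2,3),(0,2),(1,3)):cv2.line(g,tuple(map(int,p[i])),tuple(map(int,p[j])),(0,255,0),1)
    out.append(cv2.copyMakeBorder(g,0,560-g.shape[0],0,0,cv2.BORDER_CONSTANT))
cv2.imwrite('pics/w8.png',np.hstack(out))
E
```

```text
time_s: 15.6
eef_pos: [0.4448, 0.1662, 0.177]
tcp_rot: [[-0.201, 0.98, 0.002], [0.98, 0.201, 0.0], [0.0, 0.002, -1.0]]
ft_force: [0.7, -0.8, -0.4]
finger_gap: 0.0601
```

View pics/w8.png

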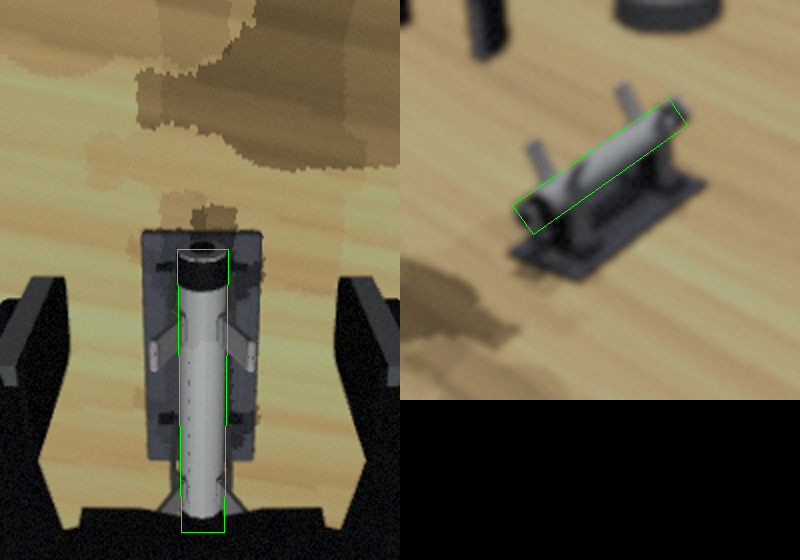

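The light matches the predicted seated outline in both views: level, centred and at full depth. I'm handing the job in.

```bash
python3 -c "from rig import bot;print(bot.hand_in())"
```

```text
the job is handed in; nothing more can be done
None
```

The thicker light is pressed home in the clip holder, and I handed the job in at about 15.7 s of the 43 s allowed. I gripped it by its middle, lifted it level, carried it over the holder and pressed it straight down. I then let go and backed the gripper away.

**Seating:** In the last press steps the force rose from 16 to 30 N while the tool stayed at about 28 mm. That is the height it had when gripping the light in the rest, within about 1 mm, so I take the light to be on its saddles. I saw no separate snap event, as force was only read at the end of each move.

**Last pictures:** The light matches the outline predicted for a fully seated light in the wrist and side views. It looks level, inside both finger pairs and centred to about 1–2 mm. The thinner light was still in the rest, and the gripper was clear with about zero force.

**Failed or disagreeing checks:** None failed. The finger opening read 19–20 mm on the 22 mm light, which I put down to soft pads.

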